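# Sort the make-up back into its trays

### The arm

A 6-joint arm with a two-finger parallel gripper is mounted at the origin on the work surface. World frame = base frame: x ahead of the robot, y to its left, z up, the work surface at z = 0. Lengths are in m, angles in rad, forces in N, time in s.
With the tool pointing down it reaches from about 0.275 to 0.825 m from the base axis. Payload 5.2 kg.
Tool frame: the origin (TCP) lies midway between the tips of the shut fingers; the grasp point (between the pads) lies 19 mm behind it (ctrl.tcp_to_grasp is the distance from the TCP to the grasp point, in m); z points along the fingers, y is the line along which they close (so a half turn about z gives the same grasp; the last joint's range is limited). The gripper opens to 93 mm and grips with 3 to 60 N. Pads are 15 mm wide; open, the fingers measure 128 mm over their backs; the gripper's body (75 mm by 188 mm) begins 65 mm behind the grasp point.
Start: joints at [-1.38, 0.259, 1.535, -0, 1.348, -0.203], TCP at [0.211, -0.508, 0.219] pointing down, gripper open.
Joint ranges: [-3.14, 3.14], [-0.91, 2.08], [0.19, 2.58], [-1.22, 4.36], [0.22, 2.71], [-3.12, 3.12]. Speed limits (rad/s): [2.57, 2.57, 3.14, 3.14, 3.14, 3.14].

### API

Orientations are given as a unit quaternion [w, x, y, z].
In Python, from rig import ctrl, cams, close_job, trace, spot_point gives the robot as it stands.
- The arm moves only by the tool play_rows, never from a script. Its argument "steps" is a list that holds one entry, the list of rows, each a list of 7 numbers: the shift along the tool's x, y, z in mm, then the turn, a rotation vector about the tool's x, y, z in rad, then the finger opening in mm, from 0 to 93. A call has 1 to 10 rows; each row is the pose to reach, as a shift and turn from the pose commanded when the call began, along the tool's axes at that moment; what a row does not reach only later rows make up. A row lasts 1/10 s, in which the tool goes at most 50 mm and 8.59 degrees, less where a joint would pass 70% of its speed; a pose out of reach is approached as far as the arm can. A call with a gripper value outside its range is refused whole. The fingers move at their own pace and stop on an object; the grip force is fixed at half the most. Time passes only in rows, so rows that repeat a pose let the fingers close. It gives the time, the measured TCP pose, the force, the opening and the grip force at its end, in the units of the state.
- ctrl.sense(): the state, without advancing time (a new reading comes with each control period).
- cams.read_camera(name): name is "scene" or "top" or "wrist"; returns (picture, depth): 400x640x3 uint8, blue, green, red; 400x640 float32, m along the optical axis (not along the pixel's ray), 0 where there is no reading.
- cams.camera_params(name): a dict with "fx", "fy", "cx", "cy" (pixels), "k1" (the pictures are not rectified: a ray, as slopes to the right and down, at radius r is drawn at 1 + k1 r^2 times it, then the intrinsics apply), "pose" (4x4, takes a point from camera to world coordinates). Camera axes: x right, y down, z forward; pixel columns grow to the right and rows downward; lengths in m; the calibration is good to about 2 mm. A picture is of the moment at which its call begins: read the wrist's pose just before it. camera_params takes no time and is no camera call; for the wrist camera it gives the pose at the moment of the call.
- close_job(): hands the job in; it is judged then, once.
Trained networks look in the newest picture that a camera, given by its name, has taken for a name from the list of things; names that differ only in an ending like _2 or _b are one class to them, and where a whole thing is asked for, a point or a joint stands for the part that bears it (a point fixed in the world has none). Each returns a list of dicts, best first, with "p" (0 to 1); they miss things now and then, are a little off and sometimes report something else, mostly with a low value. They report only what shows in the picture. A call takes as long as a camera call. They do not tell look-alikes from the thing itself.
- trace(camera, thing): "region" (400x640 bool, what is visible of it) and "extent" ([left, top, right, bottom] in pixels, round what is visible of it).
- spot_point(camera, thing): "point" ([column, row] in pixels: a listed point, or the origin of a listed thing).
The state is a dict: "t": time; "joints": joint angles; "joint_velocities": joint speeds; "joint_torque": joint torques, N m; "tcp_pos": TCP position; "eef_rot": TCP orientation; "ft_force": force on the tool from outside, world axes, zero at the start; "torque": the same for the moment, N m; "gripper_width": finger opening in m; "gripper_force": force on a finger pad.
Only numpy, scipy, OpenCV 4.12 (cv2) and the standard library are available. Lean on these libraries where they do the work, as an engineer would, in place of code of your own. Each camera call takes 0.05 s, during which the arm holds its last target. There are 200 camera calls.

### The job

Tidy the make-up table: stand both white cream jars in the round tray, lay the flat powder compact in the middle of the square tray, and lay one lipstick lengthwise in each of the two bays of the divided tray. Each must end flat on its tray's floor. Leave the two little glass bottles standing where they are.

Things in the scene. Friction and masses are not known exactly. Their poses are not given: they have to be found in the camera images.
- lipstick_a: A lipstick, a closed square-section tube 75 mm long and 22 x 22 mm across, brass-coloured cap and black base with a thin steel band between, lying on its side (the only kind of long square tube). Loose, about 30 g. Origin at its centre, 11 mm above the table at the start; its x axis runs along its length towards the cap.
- lipstick_b: A lipstick, a closed square-section tube 75 mm long and 22 x 22 mm across, brass-coloured cap and black base with a thin steel band between, lying on its side (the only kind of long square tube). Loose, about 30 g. Origin at its centre, 11 mm above the table at the start; its x axis runs along its length towards the cap.
- jar_a: A white cream jar with a white screw lid: an upright cylinder of 44 mm diameter and 42 mm height. Loose, about 80 g. Origin at the centre of its underside, z up.
- jar_b: A white cream jar with a white screw lid: an upright cylinder of 44 mm diameter and 42 mm height. Loose, about 80 g. Origin at the centre of its underside, z up.
- compact: The powder compact, a flat closed disc of 58 mm diameter and 20 mm height, black with brass-coloured trim: much flatter and wider than the jars. Loose, about 60 g. Origin at the centre of its underside, z up.
- divided_tray: The rectangular tray, with an aluminium rim and a grey floor, 110 mm along its x and 150 mm along its y, split by one wall that runs along its x into two equal bays, each 102 mm (x) by 69 mm (y), centred 36.5 mm either side of the origin along y. Walls 4 mm thick, rim and divider tops 8 mm above the table, floor top 3 mm above the table. Fixed to the table, does not move. Origin at the centre of its underside, on the table.
- square_tray: The square tray, with an aluminium rim and a grey floor, 110 x 110 mm, undivided, inside 102 x 102 mm. Walls 4 mm thick, rim 8 mm above the table, floor top 3 mm above the table. Fixed to the table, does not move. Origin at the centre of its underside, on the table.
- round_tray: The round tray, with an aluminium rim and a grey floor, 140 mm outer and 132 mm inner diameter. Rim 8 mm above the table, floor top 3 mm above the table. Fixed to the table, does not move. Origin at the centre of its underside, on the table.
- varnish_bottle: A bystander to leave alone: small amber glass bottle, 30 x 30 mm square and 36 mm high, with a slim grey cap up to 70 mm. Loose, about 80 g. Origin at the centre of its underside.
- drops_bottle: A bystander to leave alone: small green glass bottle, a cylinder of 30 mm diameter, 70 mm high with its slim white cap. Loose, about 80 g. Origin at the centre of its underside.
Mind the look-alikes: they are no part of the job. Leave any blue or green look-alike of the square_tray alone. Several things have the shape of the compact; the one meant has the colours described above.

How it is judged:
By the outcome, as a careful person would: the job done as asked, in the order asked, and still so for the second after the job is handed in, with the robot touching nothing.
It also fails if it takes over 112 s, if anything falls off the work surface, if the arm or the gripper's body presses on something with over 40 N, if the wrist force passes 120 N, or if a joint passes its speed limit or range.

## Working session

There is one attempt and no reset: what is moved stays moved. The work goes in short steps, Python scripts to look and compute and a tool call to move; the robot and the scene stay as the last step left them, time stands still between calls to the robot, and variables do not carry over. Pictures are saved under pics/ and viewed, at most 14 in all, crops included, and the job is handed in when it is done.

Besides the shell and the picture viewer there is one more tool, called after ">>>" as a command line: name --argument value ..., lists and objects as JSON in quotes. play_rows: Moves the arm, as the interface text tells. Its arguments: {"type":"object","properties":{"steps":{"type":"array","items":{"type":"array","items":{"type":"array","items":{"type":"number"}}}}},"required":["steps"]}

```bash
ls; mkdir -p pics
python3 - <<'E'
from rig import ctrl,cams
import cv2
for n in ("top","scene"):
    p,d=cams.read_camera(n); cv2.imwrite(f"pics/{n}0.png",p)
    c=cams.camera_params(n); print(n,c["fx"],c["k1"],c["pose"].round(3).tolist() if hasattr(c["pose"],'round') else c["pose"])
s=ctrl.sense(); print(s["t"],s["tcp_pos"],s["eef_rot"],s["gripper_width"],ctrl.tcp_to_grasp)
E
```

```text
pics
top 458.06834379686 0.02421543841652858 [[-0.008, -0.991, 0.131, 0.316], [-1.0, 0.007, -0.006, -0.006], [0.005, -0.131, -0.991, 1.295], [0.0, 0.0, 0.0, 1.0]]
scene 489.561837546546 -0.01804652677519023 [[-0.872, 0.28, -0.401, 1.015], [0.489, 0.51, -0.707, 0.952], [0.007, -0.813, -0.582, 0.83], [0.0, 0.0, 0.0, 1.0]]
0.1 [ 0.21097149 -0.50738989  0.21791109] [-8.25408904e-04  9.80676788e-01  1.95633220e-01  1.07750425e-05] 0.09280738488860654 0.0188
```

View pics/top0.png

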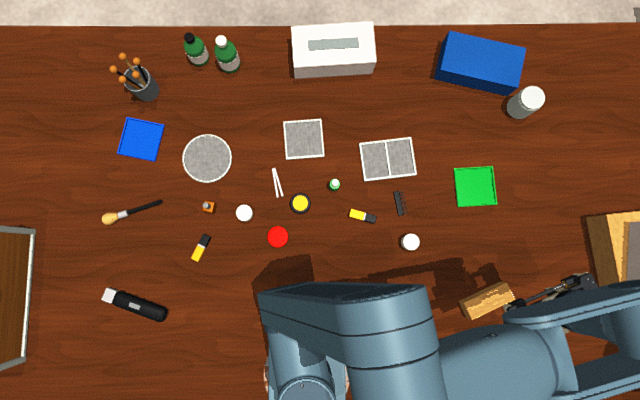

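View pics/scene0.png

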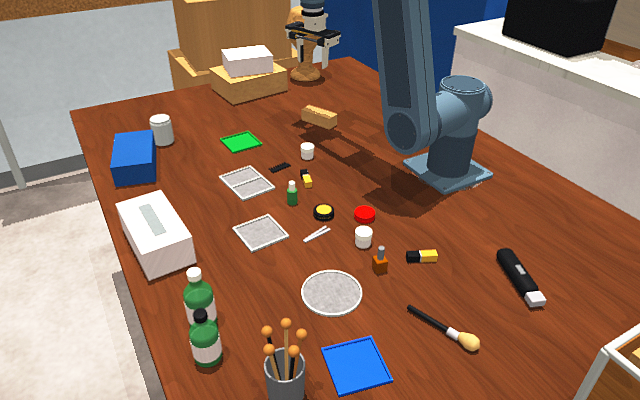

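```bash
cat > h.py <<'E'
from rig import ctrl,cams,trace,spot_point
import numpy as np, cv2
from scipy.spatial.transform import Rotation as R
def rays(n,uv):
    c=cams.camera_params(n); uv=np.atleast_2d(uv).astype(float)
    K=np.array([[c["fx"],0,c["cx"]],[0,c["fy"],c["cy"]],[0,0,1]])
    m=cv2.undistortPoints(uv.reshape(-1,1,2),K,np.array([c["k1"],0,0,0.])).reshape(-1,2)
    return np.c_[m,np.ones(len(m))],np.array(c["pose"])
def at_z(n,uv,z):
    r,P=rays(n,uv); d=r@P[:3,:3].T; o=P[:3,3]
    return (o+d*((z-o[2])/d[:,2])[:,None])[:,:2]
def cloud(n,mask,depth):
    v,u=np.nonzero(mask&(depth>0)); r,P=rays(n,np.c_[u,v])
    return (r*depth[v,u][:,None])@P[:3,:3].T+P[:3,3]
def togo(xyz,yaw):
    """shift (mm) in tool axes + rotvec for a target TCP; yaw = world angle of the finger-closing line"""
    s=ctrl.sense(); q=s["eef_rot"]; R0=R.from_quat(np.r_[q[1:],q[0]])
    best=None
    for k in (0,np.pi):
        y=np.array([np.cos(yaw+k),np.sin(yaw+k),0]); z=np.array([0,0,-1.]); x=np.cross(y,z)
        rv=(R0.inv()*R.from_matrix(np.c_[x,y,z])).as_rotvec()
        if best is None or abs(rv[2])<abs(best[2]): best=rv
    return (R0.inv().apply(np.array(xyz)-s["tcp_pos"])*1000).round(1),best.round(3)
E
python3 - <<'E'
from h import *
p,d=cams.read_camera("top")
for t,z in [("lipstick_a",.022),("jar_a",.042),("compact",.02),("divided_tray",.008),("square_tray",.008),("round_tray",.008),("varnish_bottle",.07),("drops_bottle",.07)]:
    for r in trace("top",t):
        e=r["extent"]; m=r["region"].astype(np.uint8)
        c=max(cv2.findContours(m,0,2)[0],key=cv2.contourArea).reshape(-1,2)
        w=at_z("top",c,z).astype(np.float32)
        (cx,cy),(a,b),an=cv2.minAreaRect(w)
        col=np.median(p[r["region"]],axis=0)
        print(t,round(r["p"],2),np.round(e).tolist(),"c",round(cx,3),round(cy,3),"size",round(a,3),round(b,3),"ang",round(an,1),"bgr",col)
E
```

```text
lipstick_a 0.66 [349.0, 208.0, 376.0, 225.0] c 0.424 -0.161 size 0.079 0.027 ang 75.5 bgr [ 63.  136.5 183. ]
lipstick_a 0.63 [194.0, 233.0, 212.0, 262.0] c 0.341 0.285 size 0.028 0.076 ang 66.3 bgr [ 45. 108. 158.]
lipstick_a 0.23 [186.0, 138.0, 232.0, 183.0] c 0.592 0.275 size 0.134 0.135 ang 64.5 bgr [159. 166. 171.]
jar_a 0.62 [236.0, 204.0, 256.0, 221.0] c 0.435 0.165 size 0.045 0.042 ang 45.2 bgr [253. 254. 254.]
jar_a 0.56 [400.0, 234.0, 417.0, 252.0] c 0.352 -0.284 size 0.044 0.041 ang 89.6 bgr [254. 254. 254.]
compact 0.91 [292.0, 194.0, 314.0, 214.0] c 0.465 0.013 size 0.056 0.056 ang 89.6 bgr [ 59. 198. 251.]
compact 0.76 [267.0, 225.0, 286.0, 243.0] c 0.372 0.077 size 0.05 0.053 ang 90.0 bgr [ 27.  38. 253.]
divided_tray 0.93 [362.0, 141.0, 414.0, 180.0] c 0.591 -0.24 size 0.11 0.149 ang 6.8 bgr [160. 167. 172.]
square_tray 0.85 [116.0, 121.0, 165.0, 160.0] c 0.652 0.468 size 0.114 0.11 ang 77.6 bgr [238. 108.  22.]
square_tray 0.65 [283.0, 115.0, 323.0, 160.0] c 0.651 0.004 size 0.117 0.113 ang 4.4 bgr [159. 167. 171.]
square_tray 0.62 [452.0, 168.0, 501.0, 207.0] c 0.51 -0.484 size 0.116 0.117 ang 3.5 bgr [ 74. 219.  35.]
round_tray 0.71 [183.0, 136.0, 231.0, 185.0] c 0.596 0.279 size 0.139 0.137 ang 45.0 bgr [159. 166. 171.]
varnish_bottle 0.61 [203.0, 200.0, 214.0, 212.0] c 0.45 0.256 size 0.036 0.031 ang 78.2 bgr [ 37.5 108.5 175. ]
drops_bottle 0.43 [330.0, 179.0, 341.0, 191.0] c 0.507 -0.08 size 0.027 0.033 ang 89.2 bgr [138. 221. 142.]
```

The top view shows these candidates:
- **Jars:** white lids at (244,213) and (410,242). The bigger grey canister at (525,102) is not one.
- **Compact:** black/brass disc at (300,203). The red one at (278,236) is a look-alike.
- **Square tray:** grey one at (303,138). The blue (141,139) and green (475,187) ones are look-alikes.
- **Lipsticks:** (362,215) and (201,247). The comb (399,203), the marker (134,304) and the brush are not.

The scene view agrees. I'll check this in one close crop.

Run:
```python
from h import *
p=cv2.imread("pics/top0.png")[110:265,180:430]; cv2.imwrite("pics/crop.png",cv2.resize(p,None,fx=3.2,fy=3.2,interpolation=cv2.INTER_CUBIC))
s=ctrl.sense(); yaw=np.arctan2(*R.from_quat(np.r_[s["eef_rot"][1:],s["eef_rot"][0]]).as_matrix()[[1,0],1])
print(yaw,togo([.352,-.284,.16],yaw))
```

```text
-1.1769890533367613 (array([ 216.1, -152.7,   58.6]), array([-0.,  0.,  0.]))
```

View pics/crop.png

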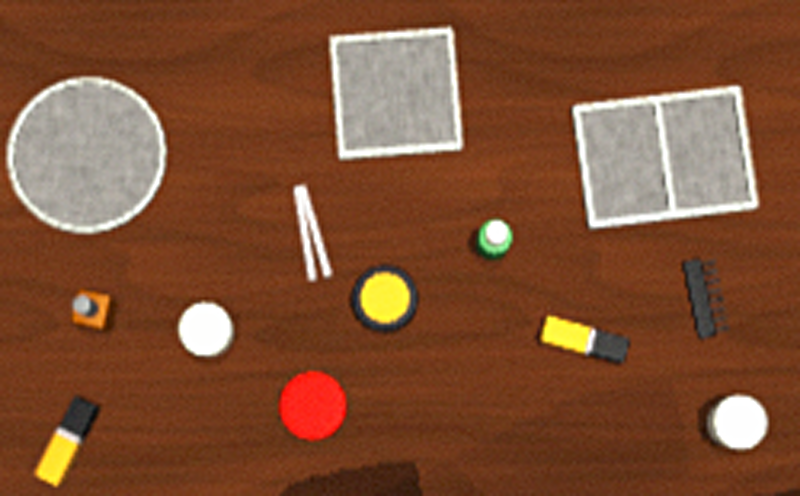

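The crop confirms the choices: jars at crop (206,329) and (739,421), the black/brass compact at (385,297), and lipsticks at (585,340) and (67,441). Tweezers lie near the compact at (312,235).

>>> play_rows --steps '[[[216, -153, 58, 0, 0, 0, 80], [216, -153, 58, 0, 0, 0, 80], [216, -153, 58, 0, 0, 0, 80], [216, -153, 58, 0, 0, 0, 80], [216, -153, 58, 0, 0, 0, 80], [216, -153, 58, 0, 0, 0, 80], [216, -153, 58, 0, 0, 0, 80]]]'

```text
t: 1.25
tcp_pos: [0.3525, -0.2808, 0.1601]
eef_rot: [-0.001, 0.98, 0.198, -0.0]
ft_force: [0.7, -0.3, 1.5]
gripper_width: 0.0801
gripper_force: 0.0
```

```bash
cat > look.py <<'E'
import sys
from h import *
# look.py thing ztop [near x y]: wrist measurement
t,z=sys.argv[1],float(sys.argv[2]); nx=np.array(sys.argv[3:5],float)
p,d=cams.read_camera("wrist"); 
if len(sys.argv)>5: cv2.imwrite("pics/"+sys.argv[5]+".png",p)
s=ctrl.sense(); print("t",round(s["t"],2),"tcp",s["tcp_pos"].round(4))
for r in trace("wrist",t):
    m=r["region"]&(d>0); c=cloud("wrist",m,d); c=c[(np.abs(c[:,2]-z)<.004)]
    if len(c)<30: continue
    w=c[:,:2].astype(np.float32); (cx,cy),(a,b),an=cv2.minAreaRect(w)
    if np.hypot(*(nx-[cx,cy]))>.1: continue
    L=an if a>b else an+90
    print(t,round(r["p"],2),r["extent"],"c",round(cx,4),round(cy,4),"sz",round(a,3),round(b,3),"long axis deg",round(L,1))
E
python3 look.py jar_a .042 .352 -.284 w1; python3 -c "
from h import *
print(togo([.352,-.284,.015],-1.177))"
```

```text
t 1.3 tcp [ 0.3523 -0.2828  0.1607]
jar_a 0.66 [307.2, 174.3, 352.7, 217.4] c 0.3519 -0.2897 sz 0.042 0.043 long axis deg 143.7
(array([  0. ,  -0.2, 146. ]), array([0.001, 0.   , 0.002]))
```

>>> play_rows --steps '[[[-2, 5, 50, 0, 0, 0, 80], [-2, 5, 100, 0, 0, 0, 80], [-2, 5, 130, 0, 0, 0, 80], [-2, 5, 148, 0, 0, 0, 80], [-2, 5, 148, 0, 0, 0, 80], [-2, 5, 148, 0, 0, 0, 35], [-2, 5, 148, 0, 0, 0, 35], [-2, 5, 148, 0, 0, 0, 35], [-2, 5, 148, 0, 0, 0, 35], [-2, 5, 148, 0, 0, 0, 35]]]'

```text
t: 2.35
tcp_pos: [0.352, -0.2892, 0.0133]
eef_rot: [0.0, 0.981, 0.196, 0.0]
ft_force: [-0.1, 1.1, 0.9]
gripper_width: 0.0449
gripper_force: 0.5
```

```bash
python3 -c "
from h import *
print(togo([.594,.245,.12],0))"
```

```text
(array([ 428.5, -400.3, -106.9]), array([ 1.000e-03,  0.000e+00, -1.177e+00]))
```

>>> play_rows --steps '[[[0, 0, 0, 0, 0, 0, 35], [0, 0, -10, 0, 0, 0, 35], [0, 0, -60, 0, 0, 0, 35], [0, 0, -107, 0, 0, 0, 35], [36, -33, -107, 0, 0, -0.15, 35], [72, -67, -107, 0, 0, -0.3, 35], [108, -100, -107, 0, 0, -0.45, 35], [144, -134, -107, 0, 0, -0.6, 35], [180, -167, -107, 0, 0, -0.75, 35], [216, -200, -107, 0, 0, -0.9, 35]]]'

```text
t: 3.35
tcp_pos: [0.4751, -0.0196, 0.1204]
eef_rot: [0.0, 0.796, 0.605, 0.0]
ft_force: [0.6, -0.4, -0.6]
gripper_width: 0.0435
gripper_force: 30.0
```

```bash
python3 -c "
from h import *
s=ctrl.sense();print(s['joints'].round(2),s['gripper_width'],s['ft_force'])
print(togo([.594,.245,.12],0))"
```

```text
[-0.28  0.22  1.85 -0.    1.07 -0.01] 0.04352417592184143 [ 0.63739065 -0.38230784 -0.59433874]
(array([286.7,  43.8,   0.4]), array([ 0.001,  0.   , -0.271]))
```

>>> play_rows --steps '[[[48, 7, 0, 0, 0, -0.1, 35], [96, 14, 0, 0, 0, -0.2, 35], [144, 22, 0, 0, 0, -0.27, 35], [192, 29, 0, 0, 0, -0.27, 35], [240, 36, 0, 0, 0, -0.27, 35], [287, 44, 0, 0, 0, -0.27, 35], [287, 44, 45, 0, 0, -0.27, 35], [287, 44, 85, 0, 0, -0.27, 35], [287, 44, 97, 0, 0, -0.27, 35], [287, 44, 101, 0, 0, -0.27, 35]]]'

```text
t: 4.35
tcp_pos: [0.5941, 0.2422, 0.0172]
eef_rot: [-0.001, 0.71, 0.705, -0.002]
ft_force: [-0.4, 0.5, -0.2]
gripper_width: 0.0433
gripper_force: 30.0
```

>>> play_rows --steps '[[[0, 0, 2, 0, 0, 0, 35], [0, 0, 3, 0, 0, 0, 35], [0, 0, 3, 0, 0, 0, 35], [0, 0, 3, 0, 0, 0, 62], [0, 0, 3, 0, 0, 0, 62], [0, 0, 3, 0, 0, 0, 62], [0, 0, -40, 0, 0, 0, 62], [0, 0, -85, 0, 0, 0, 62], [0, 0, -125, 0, 0, 0, 62], [0, 0, -125, 0, 0, 0, 62]]]'

```text
t: 5.35
tcp_pos: [0.5994, 0.2435, 0.1511]
eef_rot: [0.003, 0.709, 0.705, 0.005]
ft_force: [0.1, -0.5, -0.2]
gripper_width: 0.0621
gripper_force: 0.0
```

```bash
python3 look.py jar_a .045 .594 .245 w2;python3 -c "
from h import *
print(togo([.435,.165,.15],0))"
```

```text
t 5.4 tcp [0.5977 0.2431 0.1477]
(array([ -78.8, -160.6,   -5.4]), array([ 0.003, -0.001, -0.007]))
```

View pics/w2.png

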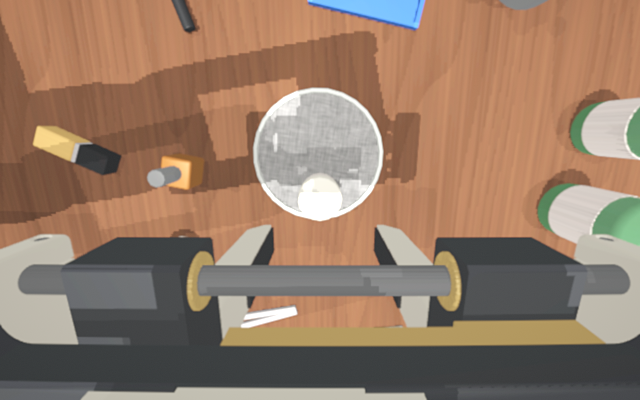

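>>> play_rows --steps '[[[-25, -48, 0, 0, 0, 0, 80], [-47, -96, 0, 0, 0, 0, 80], [-70, -140, 0, 0, 0, 0, 80], [-79, -159, 0, 0, 0, 0, 80], [-79, -159, 0, 0, 0, 0, 80], [-79, -159, 0, 0, 0, 0, 80]]]'

```text
t: 6.05
tcp_pos: [0.4353, 0.1645, 0.1429]
eef_rot: [-0.0, 0.71, 0.704, -0.0]
ft_force: [1.0, 0.2, 0.6]
gripper_width: 0.08
gripper_force: 0.0
```

```bash
python3 look.py jar_a .042 .435 .165 w3;python3 -c "
from h import *
print(togo([.435,.165,.013],0))"
```

```text
t 6.1 tcp [0.4363 0.1647 0.1431]
jar_a 0.79 [300.4, 169.2, 348.9, 217.6] c 0.4358 0.1708 sz 0.042 0.043 long axis deg 151.5
(array([ 1.000e-01, -1.700e+00,  1.302e+02]), array([-0.   , -0.   , -0.007]))
```

The first jar stands in the round tray at about (320,195). Next is the second jar.

>>> play_rows --steps '[[[6, 0, 50, 0, 0, 0, 80], [6, 0, 95, 0, 0, 0, 80], [6, 0, 120, 0, 0, 0, 80], [6, 0, 130, 0, 0, 0, 80], [6, 0, 130, 0, 0, 0, 80], [6, 0, 130, 0, 0, 0, 35], [6, 0, 130, 0, 0, 0, 35], [6, 0, 130, 0, 0, 0, 35], [6, 0, 130, 0, 0, 0, 35], [6, 0, 130, 0, 0, 0, 35]]]'

```text
t: 7.15
tcp_pos: [0.4362, 0.1706, 0.0143]
eef_rot: [0.0, 0.71, 0.705, 0.0]
ft_force: [-1.0, 0.1, 0.7]
gripper_width: 0.045
gripper_force: 0.5
```

```bash
python3 -c "
from h import *
print(togo([.594,.309,.13],0))"
```

```text
(array([ 139.5,  157. , -115.6]), array([ 0.001, -0.   , -0.007]))
```

>>> play_rows --steps '[[[0, 0, 0, 0, 0, 0, 35], [0, 0, -10, 0, 0, 0, 35], [0, 0, -60, 0, 0, 0, 35], [0, 0, -105, 0, 0, 0, 35], [33, 37, -110, 0, 0, 0, 35], [66, 74, -110, 0, 0, 0, 35], [99, 111, -110, 0, 0, 0, 35], [130, 146, -110, 0, 0, 0, 35], [139, 157, -110, 0, 0, 0, 35], [139, 157, -110, 0, 0, 0, 35]]]'

```text
t: 8.15
tcp_pos: [0.595, 0.3098, 0.1231]
eef_rot: [-0.0, 0.709, 0.705, 0.0]
ft_force: [-1.0, -0.3, -1.6]
gripper_width: 0.0439
gripper_force: 30.0
```

```bash
python3 -c "
from h import *
print(togo([.594,.309,.0175],0))"
```

```text
(array([ -0.9,  -1. , 105.6]), array([ 0.   , -0.   , -0.006]))
```

>>> play_rows --steps '[[[-1, -1, 50, 0, 0, 0, 35], [-1, -1, 85, 0, 0, 0, 35], [-1, -1, 100, 0, 0, 0, 35], [-1, -1, 106, 0, 0, 0, 35], [-1, -1, 106, 0, 0, 0, 35]]]'

```text
t: 8.65
tcp_pos: [0.5923, 0.307, 0.0187]
eef_rot: [-0.0, 0.71, 0.705, -0.0]
ft_force: [0.5, -0.4, -0.3]
gripper_width: 0.044
gripper_force: 30.0
```

>>> play_rows --steps '[[[0, 0, 0, 0, 0, 0, 62], [0, 0, 0, 0, 0, 0, 62], [0, 0, 0, 0, 0, 0, 62], [0, 0, 0, 0, 0, 0, 62], [0, 0, -30, 0, 0, 0, 62], [0, 0, -70, 0, 0, 0, 62], [0, 0, -110, 0, 0, 0, 62], [0, 0, -130, 0, 0, 0, 62]]]'

```text
t: 9.45
tcp_pos: [0.5946, 0.3081, 0.1521]
eef_rot: [0.001, 0.71, 0.705, 0.003]
ft_force: [0.4, 1.0, 0.5]
gripper_width: 0.0618
gripper_force: 0.0
```

```bash
python3 -c "
from h import *
print(togo([.465,.008,.15],0))"
```

```text
(array([-301. , -127.5,    0.8]), array([ 0.006, -0.002, -0.007]))
```

>>> play_rows --steps '[[[-46, -19, 0, 0, 0, 0, 85], [-92, -38, 0, 0, 0, 0, 85], [-138, -58, 0, 0, 0, 0, 85], [-184, -77, 0, 0, 0, 0, 85], [-230, -97, 0, 0, 0, 0, 85], [-270, -114, 0, 0, 0, 0, 85], [-300, -127, 0, 0, 0, 0, 85], [-300, -127, 0, 0, 0, 0, 85], [-300, -127, 0, 0, 0, 0, 85]]]'

```text
t: 10.35
tcp_pos: [0.4641, 0.008, 0.1481]
eef_rot: [0.0, 0.71, 0.704, 0.0]
ft_force: [-0.7, 0.3, -0.2]
gripper_width: 0.0849
gripper_force: 0.0
```

```bash
python3 look.py compact .02 .465 .013 w4; python3 -c "
from h import *
p,d=cams.read_camera('top'); cv2.imwrite('pics/top1.png',p)
print(togo([.465,.013,.007],0))
for r in trace('top','square_tray')+trace('top','divided_tray'):
    c=cloud('top',r['region'],d); (cx,cy),(a,b),an=cv2.minAreaRect(c[:,:2].astype(np.float32)); print(round(r['p'],2),cx,cy,a,b,an)
for r in trace('top','jar_a'):
    c=cloud('top',r['region'],d); c=c[c[:,2]>.035]; print('jar',r['p'],c.mean(0),c[:,2].max())
"
```

```text
t 10.4 tcp [0.4643 0.0086 0.148 ]
compact 0.78 [294.1, 155.7, 349.8, 212.2] c 0.4628 0.0175 sz 0.056 0.056 long axis deg 0.0
(array([  3.7,   0.6, 140.7]), array([ 0.   , -0.   , -0.006]))
0.97 0.5082795023918152 -0.48232853412628174 0.10782384127378464 0.11280589550733566 3.254659414291382
0.94 0.6085516810417175 -0.0007069110870361328 0.20871557295322418 0.1113957017660141 5.064154624938965
0.89 0.654387354850769 0.4698616564273834 0.11757785081863403 0.11274467408657074 77.61307525634766
0.63 0.5917757153511047 -0.23805789649486542 0.11249468475580215 0.15161192417144775 6.313485622406006
0.47 0.5962887406349182 0.2784842848777771 0.13946793973445892 0.1388506144285202 66.13983154296875
jar 0.76 [0.5960792  0.23996924 0.04424926] 0.05211534080046176
jar 0.68 [0.59332853 0.30260814 0.04415163] 0.05161416529600027
jar 0.34 [0.50531431 0.00144459 0.52683696] 0.5284114614628592
jar 0.16 [0.5965624  0.28892123 0.04321658] 0.04863917859852385
```

>>> play_rows --steps '[[[8, 0, 50, 0, 0, 0, 85], [8, -1, 95, 0, 0, 0, 85], [8, -1, 125, 0, 0, 0, 85], [8, -1, 141, 0, 0, 0, 85], [8, -1, 141, 0, 0, 0, 85], [8, -1, 141, 0, 0, 0, 48], [8, -1, 141, 0, 0, 0, 48], [8, -1, 141, 0, 0, 0, 48], [8, -1, 141, 0, 0, 0, 48], [8, -1, 141, 0, 0, 0, 48]]]'

```text
t: 11.65
tcp_pos: [0.4636, 0.0163, 0.0076]
eef_rot: [0.001, 0.71, 0.705, 0.001]
ft_force: [-0.9, 0.3, 6.6]
gripper_width: 0.057
gripper_force: 30.0
```

```bash
python3 -c "
from h import *
s=ctrl.sense();print(s['gripper_width'],s['gripper_force'])
print(togo([.651,.004,.13],np.radians(5)))"
```

```text
0.05695820526976895 30.003872215747833
(array([ -11. ,  187.7, -122. ]), array([ 0.002,  0.   , -0.094]))
```

>>> play_rows --steps '[[[0, 0, -10, 0, 0, 0, 48], [0, 0, -60, 0, 0, 0, 48], [0, 0, -105, 0, 0, 0, 48], [-3, 45, -120, 0, 0, -0.05, 48], [-6, 90, -120, 0, 0, -0.09, 48], [-8, 135, -120, 0, 0, -0.09, 48], [-10, 175, -120, 0, 0, -0.09, 48], [-11, 188, -120, 0, 0, -0.09, 48], [-11, 188, -120, 0, 0, -0.09, 48]]]'

```text
t: 12.55
tcp_pos: [0.6521, 0.0037, 0.1264]
eef_rot: [0.0, 0.677, 0.736, 0.0]
ft_force: [-0.5, 1.0, 0.1]
gripper_width: 0.0573
gripper_force: 30.0
```

```bash
python3 look.py square_tray .006 .651 .004 w5; python3 -c "
from h import *
s=ctrl.sense();print(s['gripper_width'],s['gripper_force'])
print(togo([.651,.004,.012],np.radians(5)))"
```

```text
t 12.6 tcp [0.6505 0.004  0.1263]
square_tray 0.72 [266.9, 136.2, 379.8, 227.3] c 0.6464 0.0144 sz 0.11 0.093 long axis deg 4.2
0.05733652856486036 29.9997416138649
(array([ -0.4,   1.5, 114.4]), array([-0.002, -0.   , -0.004]))
```

View pics/w5.png

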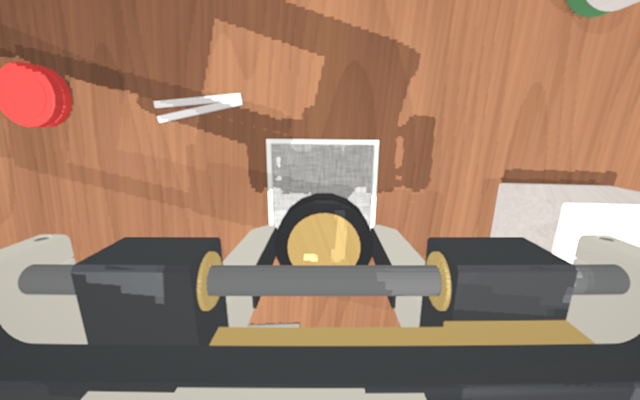

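The compact is in the grip at (323,245), over the grey square tray whose far rim is at (322,142). Lowering.

>>> play_rows --steps '[[[0, -2, 50, 0, 0, 0, 48], [0, -2, 85, 0, 0, 0, 48], [0, -2, 105, 0, 0, 0, 48], [0, -2, 113, 0, 0, 0, 48], [0, -2, 115, 0, 0, 0, 48], [0, -2, 115, 0, 0, 0, 48]]]'

```text
t: 13.25
tcp_pos: [0.6491, 0.0039, 0.0129]
eef_rot: [0.001, 0.677, 0.736, 0.0]
ft_force: [-0.5, 0.4, 0.2]
gripper_width: 0.0572
gripper_force: 30.0
```

>>> play_rows --steps '[[[0, 0, 0, 0, 0, 0, 68], [0, 0, 0, 0, 0, 0, 68], [0, 0, 0, 0, 0, 0, 68], [0, 0, -30, 0, 0, 0, 68], [0, 0, -75, 0, 0, 0, 68], [0, 0, -110, 0, 0, 0, 68], [0, 0, -130, 0, 0, 0, 68]]]'

```text
t: 13.95
tcp_pos: [0.6504, 0.0037, 0.1459]
eef_rot: [0.002, 0.677, 0.736, 0.002]
ft_force: [-0.2, 0.7, -0.4]
gripper_width: 0.068
gripper_force: 0.0
```

```bash
python3 look.py compact .023 .648 .005; python3 look.py square_tray .006 .648 .005; python3 -c "
from h import *
print(togo([.424,-.166,.15],np.radians(-14.5)))"
```

```text
t 14.0 tcp [0.6517 0.0036 0.1486]
compact 0.6 [295.2, 165.7, 348.7, 224.6] c 0.6501 0.0036 sz 0.056 0.057 long axis deg 96.4
t 14.1 tcp [0.6498 0.0038 0.1434]
square_tray 0.88 [268.7, 133.0, 377.5, 237.6] c 0.646 0.0057 sz 0.11 0.11 long axis deg 4.3
(array([-150.7, -237.9,   -8.6]), array([0.   , 0.   , 0.336]))
```

>>> play_rows --steps '[[[-25, -40, 0, 0, 0, 0.08, 60], [-50, -80, 0, 0, 0, 0.16, 60], [-75, -120, 0, 0, 0, 0.24, 60], [-100, -160, 0, 0, 0, 0.32, 60], [-125, -200, 0, 0, 0, 0.336, 60], [-150, -237, 0, 0, 0, 0.336, 60], [-150, -237, 0, 0, 0, 0.336, 60], [-150, -237, 0, 0, 0, 0.336, 60]]]'

```text
t: 14.95
tcp_pos: [0.4239, -0.1652, 0.1404]
eef_rot: [-0.001, 0.792, 0.611, -0.0]
ft_force: [0.1, 0.1, 0.6]
gripper_width: 0.0599
gripper_force: 0.0
```

```bash
python3 look.py lipstick_a .022 .424 -.163 w6; python3 -c "
from h import *
print(togo([.424,-.166,.007],np.radians(-14.5)))"
```

```text
t 15.0 tcp [ 0.4248 -0.1648  0.1407]
lipstick_a 0.87 [314.0, 150.8, 338.2, 225.0] c 0.4263 -0.1585 sz 0.074 0.022 long axis deg 74.8
(array([ -1.9,  -0.7, 133.8]), array([-0.001, -0.001,  0.   ]))
```

View pics/w6.png

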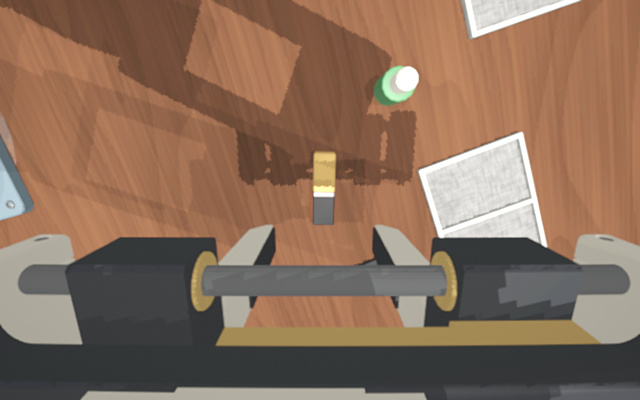

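Lipstick a lies at (324,188), aligned with the grip. The drops bottle is clear at (400,82), and so is the comb.

>>> play_rows --steps '[[[6, 0, 50, 0, 0, 0, 60], [6, 0, 95, 0, 0, 0, 60], [6, 0, 122, 0, 0, 0, 60], [6, 0, 134, 0, 0, 0, 60], [6, 0, 134, 0, 0, 0, 60], [6, 0, 134, 0, 0, 0, 14], [6, 0, 134, 0, 0, 0, 14], [6, 0, 134, 0, 0, 0, 14], [6, 0, 134, 0, 0, 0, 14], [6, 0, 134, 0, 0, 0, 14]]]'

```text
t: 16.05
tcp_pos: [0.4268, -0.1596, 0.0082]
eef_rot: [0.001, 0.791, 0.612, 0.0]
ft_force: [-0.3, 0.3, 0.7]
gripper_width: 0.0245
gripper_force: 0.2
```

```bash
python3 -c "
from h import *
s=ctrl.sense();print(s['gripper_width'],s['gripper_force'])
c=np.array([.590,-.239]);a=np.radians(6.5);y=np.array([-np.sin(a),np.cos(a)])
print(c+.0365*y,c-.0365*y)
print(togo([*(c+.0365*y),.13],a+np.pi/2))"
```

```text
0.024545549656475454 0.16417549923062325
[ 0.58586808 -0.20273463] [ 0.59413192 -0.27526537]
(array([  -2. ,  164.9, -121.6]), array([ 1.000e-03, -0.000e+00,  1.204e+00]))
```

>>> play_rows --steps '[[[0, 0, 0, 0, 0, 0, 14], [0, 0, -10, 0, 0, 0, 14], [0, 0, -60, 0, 0, 0.1, 14], [0, 0, -105, 0, 0, 0.24, 14], [0, 30, -120, 0, 0, 0.38, 14], [0, 60, -120, 0, 0, 0.52, 14], [0, 90, -120, 0, 0, 0.66, 14], [-1, 120, -120, 0, 0, 0.8, 14], [-2, 150, -120, 0, 0, 0.94, 14], [-2, 165, -120, 0, 0, 1.08, 14]]]'

```text
t: 17.05
tcp_pos: [0.5878, -0.2034, 0.1282]
eef_rot: [0.0, 0.993, 0.116, 0.001]
ft_force: [-0.0, -0.1, 0.2]
gripper_width: 0.0214
gripper_force: 30.0
```

>>> play_rows --steps '[[[0, 0, 0, 0, 0, 0.12, 14], [0, 0, 0, 0, 0, 0.12, 14]]]'

```text
t: 17.25
tcp_pos: [0.5859, -0.2026, 0.1278]
eef_rot: [-0.0, 0.998, 0.058, -0.0]
ft_force: [0.0, 0.6, 0.3]
gripper_width: 0.0218
gripper_force: 30.0
```

```bash
python3 look.py divided_tray .006 .59 -.239 w7; python3 -c "
from h import *
s=ctrl.sense();print(s['gripper_width'],s['gripper_force'],s['joints'].round(2))
print(togo([.5859,-.2027,.013],np.radians(96.5)))"
```

```text
t 17.3 tcp [ 0.5855 -0.2025  0.1278]
divided_tray 0.89 [283.4, 137.8, 436.4, 238.1] c 0.5934 -0.235 sz 0.102 0.151 long axis deg 96.8
0.021978549060627264 29.965595304965973 [-0.51  0.45  1.48  0.    1.21  0.94]
(array([  0.5,   0.3, 114.9]), array([-0.   ,  0.   ,  0.008]))
```

View pics/w7.png

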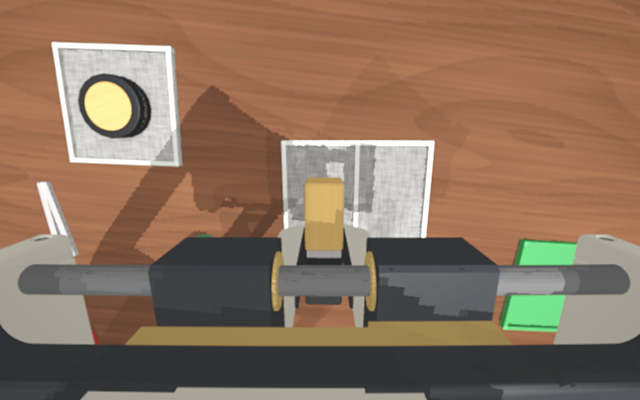

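Lipstick a is in the grip, and the tray bays at (320,190) and (395,190) are aligned with it. The left one in this view is the +y bay.

>>> play_rows --steps '[[[0, -2, 50, 0, 0, 0, 14], [0, -2, 85, 0, 0, 0, 14], [0, -2, 105, 0, 0, 0, 14], [0, -2, 113, 0, 0, 0, 14], [0, -2, 115, 0, 0, 0, 14], [0, -2, 116, 0, 0, 0, 14]]]'

```text
t: 17.95
tcp_pos: [0.5862, -0.2011, 0.0128]
eef_rot: [0.001, 0.998, 0.059, 0.001]
ft_force: [0.1, 0.3, 0.3]
gripper_width: 0.0218
gripper_force: 30.0
```

>>> play_rows --steps '[[[0, 0, 0, 0, 0, 0, 32], [0, 0, 0, 0, 0, 0, 32], [0, 0, 0, 0, 0, 0, 32], [0, 0, -30, 0, 0, 0, 32], [0, 0, -75, 0, 0, 0, 32], [0, 0, -110, 0, 0, 0, 32], [0, 0, -130, 0, 0, 0, 32], [0, 0, -130, 0, 0, 0, 32]]]'

```text
t: 18.75
tcp_pos: [0.5878, -0.2018, 0.1461]
eef_rot: [0.002, 0.998, 0.059, 0.003]
ft_force: [-0.3, -0.2, -0.9]
gripper_width: 0.0318
gripper_force: 0.0
```

```bash
python3 look.py lipstick_a .025 .585 -.2; python3 look.py divided_tray .006 .59 -.239; python3 -c "
from h import *
print(togo([.341,.287,.15],np.radians(66.3)),togo([.341,.287,.15],np.radians(-23.7)))"
```

```text
t 18.8 tcp [ 0.5865 -0.2011  0.1436]
lipstick_a 0.56 [312.4, 157.3, 333.6, 232.8] c 0.5836 -0.1994 sz 0.073 0.021 long axis deg 6.2
t 18.9 tcp [ 0.5848 -0.2003  0.1406]
divided_tray 0.77 [284.7, 141.2, 434.4, 239.0] c 0.5887 -0.2351 sz 0.109 0.151 long axis deg 96.8
(array([-184.6, -512.4,   -8.7]), array([-0.001,  0.003,  0.531])) (array([-184.6, -512.4,   -8.7]), array([-3.000e-03,  1.000e-03, -1.039e+00]))
```

>>> play_rows --steps '[[[-17, -46, 0, 0, 0, 0.08, 60], [-34, -92, 0, 0, 0, 0.16, 60], [-51, -139, 0, 0, 0, 0.24, 60], [-68, -186, 0, 0, 0, 0.32, 60], [-85, -232, 0, 0, 0, 0.4, 60], [-102, -279, 0, 0, 0, 0.48, 60], [-119, -326, 0, 0, 0, 0.53, 60], [-136, -372, 0, 0, 0, 0.53, 60], [-153, -419, 0, 0, 0, 0.53, 60], [-170, -466, 0, 0, 0, 0.53, 60]]]'

```text
t: 19.95
tcp_pos: [0.3598, 0.2433, 0.1404]
eef_rot: [0.001, 0.979, -0.205, -0.001]
ft_force: [1.7, 0.3, 0.5]
gripper_width: 0.0602
gripper_force: 0.0
```

```bash
python3 -c "
from h import *
print(ctrl.sense()['joints'].round(2),togo([.341,.287,.14],np.radians(66.3)))"
```

```text
[0.34 0.13 1.91 0.   1.11 2.32] (array([-34.8, -32.5,   0.4]), array([0.002, 0.002, 0.001]))
```

>>> play_rows --steps '[[[-30, -28, 0, 0, 0, 0, 60], [-35, -32, 0, 0, 0, 0, 60], [-35, -32, 0, 0, 0, 0, 60], [-35, -32, 0, 0, 0, 0, 60]]]'

```text
t: 20.35
tcp_pos: [0.3427, 0.2846, 0.1409]
eef_rot: [0.001, 0.979, -0.205, -0.001]
ft_force: [0.2, -0.2, 0.5]
gripper_width: 0.0601
gripper_force: 0.0
```

```bash
python3 look.py lipstick_a .022 .341 .287 w8; python3 -c "
from h import *
for a in (58,60,62,64,66.3): print(a,togo([.341,.287,.007],np.radians(a)))"
```

```text
t 20.4 tcp [0.343  0.2843 0.141 ]
lipstick_a 0.6 [305.2, 161.6, 331.9, 235.9] c 0.3419 0.2908 sz 0.022 0.075 long axis deg 154.2
58 (array([ -3.2,  -1.8, 134.3]), array([0.001, 0.   , 0.144]))
60 (array([ -3.2,  -1.8, 134.3]), array([0.001, 0.   , 0.109]))
62 (array([ -3.2,  -1.8, 134.3]), array([0.001, 0.   , 0.075]))
64 (array([ -3.2,  -1.8, 134.3]), array([0.001, 0.   , 0.04 ]))
66.3 (array([ -3.2,  -1.8, 134.3]), array([ 0.001,  0.   , -0.   ]))
```

>>> play_rows --steps '[[[-3, -5, 50, 0, 0, 0.037, 60], [-3, -5, 95, 0, 0, 0.037, 60], [-3, -5, 122, 0, 0, 0.037, 60], [-3, -5, 134, 0, 0, 0.037, 60], [-3, -5, 134, 0, 0, 0.037, 60], [-3, -5, 134, 0, 0, 0.037, 14], [-3, -5, 134, 0, 0, 0.037, 14], [-3, -5, 134, 0, 0, 0.037, 14], [-3, -5, 134, 0, 0, 0.037, 14], [-3, -5, 134, 0, 0, 0.037, 14]]]'

```text
t: 21.45
tcp_pos: [0.3422, 0.2915, 0.0082]
eef_rot: [-0.0, 0.975, -0.223, 0.0]
ft_force: [-0.2, 0.3, 0.1]
gripper_width: 0.0244
gripper_force: 0.0
```

```bash
python3 -c "
from h import *
s=ctrl.sense();print(s['gripper_width'],s['gripper_force'])
c=np.array([.589,-.2355]);a=np.radians(6.7);y=np.array([-np.sin(a),np.cos(a)])
print(c-.0365*y,togo([*(c-.0365*y),.13],a+np.pi/2))"
```

```text
0.024386084074358005 0.0
[ 0.59325848 -0.27175073] (array([ 470.7,  398.3, -121.9]), array([-0.001, -0.001, -0.566]))
```

>>> play_rows --steps '[[[0, 0, 0, 0, 0, 0, 14], [0, 0, -10, 0, 0, 0, 14], [0, 0, -60, 0, 0, 0, 14], [0, 0, -105, 0, 0, 0, 14], [35, 30, -122, 0, 0, -0.1, 14], [70, 60, -122, 0, 0, -0.2, 14], [107, 90, -122, 0, 0, -0.3, 14], [143, 121, -122, 0, 0, -0.4, 14], [179, 151, -122, 0, 0, -0.5, 14], [215, 182, -122, 0, 0, -0.56, 14]]]'

```text
t: 22.45
tcp_pos: [0.457, 0.0322, 0.1305]
eef_rot: [-0.0, 0.998, 0.057, 0.0]
ft_force: [1.3, 0.1, 0.4]
gripper_width: 0.0216
gripper_force: 30.0
```

```bash
python3 -c "
from h import *
s=ctrl.sense();print(s['gripper_width'],s['gripper_force'])
print(togo([.593,-.272,.13],np.radians(96.7)))"
```

```text
0.02158171553720256 30.00141352415085
(array([100.3, 317.8,   0.6]), array([ 0.   , -0.001, -0.002]))
```

>>> play_rows --steps '[[[14, 45, 0, 0, 0, 0, 14], [28, 91, 0, 0, 0, 0, 14], [43, 136, 0, 0, 0, 0, 14], [57, 182, 0, 0, 0, 0, 14], [71, 227, 0, 0, 0, 0, 14], [86, 272, 0, 0, 0, 0, 14], [97, 308, 0, 0, 0, 0, 14], [100, 318, 0, 0, 0, 0, 14], [100, 318, 0, 0, 0, 0, 14], [100, 318, 0, 0, 0, 0, 14]]]'

```text
t: 23.45
tcp_pos: [0.5905, -0.2697, 0.1295]
eef_rot: [-0.001, 0.998, 0.056, -0.001]
ft_force: [0.2, -0.1, -0.2]
gripper_width: 0.0219
gripper_force: 30.0
```

```bash
python3 -c "
from h import *
s=ctrl.sense();print(s['gripper_width'],s['gripper_force'])
print(togo([.593,-.272,.0125],np.radians(96.7)))"
```

```text
0.021942856460735627 29.999953508377075
(array([  2.4,   2.7, 117. ]), array([-0.001,  0.001, -0.006]))
```

>>> play_rows --steps '[[[2, 2, 50, 0, 0, 0, 14], [2, 2, 85, 0, 0, 0, 14], [2, 2, 105, 0, 0, 0, 14], [2, 2, 114, 0, 0, 0, 14], [2, 2, 117, 0, 0, 0, 14], [2, 2, 118, 0, 0, 0, 14]]]'

```text
t: 24.05
tcp_pos: [0.594, -0.2723, 0.0128]
eef_rot: [0.0, 0.998, 0.056, 0.001]
ft_force: [0.2, -0.8, -0.7]
gripper_width: 0.0219
gripper_force: 30.0
```

>>> play_rows --steps '[[[0, 0, 0, 0, 0, 0, 32], [0, 0, 0, 0, 0, 0, 32], [0, 0, 0, 0, 0, 0, 32], [0, 0, -30, 0, 0, 0, 32], [0, 0, -75, 0, 0, 0, 32], [0, 0, -110, 0, 0, 0, 32], [0, 0, -130, 0, 0, 0, 32], [-60, 0, -150, 0, 0, 0, 32]]]'

```text
t: 24.85
tcp_pos: [0.5503, -0.2788, 0.1598]
eef_rot: [0.002, 0.998, 0.057, 0.003]
ft_force: [-0.5, -0.7, 0.1]
gripper_width: 0.0315
gripper_force: 0.0
```

```bash
python3 look.py lipstick_a .025 .59 -.24
python3 - <<'E'
from h import *
p,d=cams.read_camera("top"); cv2.imwrite("pics/top2.png",cv2.resize(p[100:270,170:430],None,fx=3,fy=3,interpolation=cv2.INTER_CUBIC))
p,d=cams.read_camera("scene"); cv2.imwrite("pics/scene2.png",p)
E
```

```text
t 24.9 tcp [ 0.5412 -0.2787  0.161 ]
lipstick_a 0.83 [242.9, 113.1, 270.4, 187.3] c 0.5785 -0.2011 sz 0.075 0.022 long axis deg 5.6
```

View pics/top2.png

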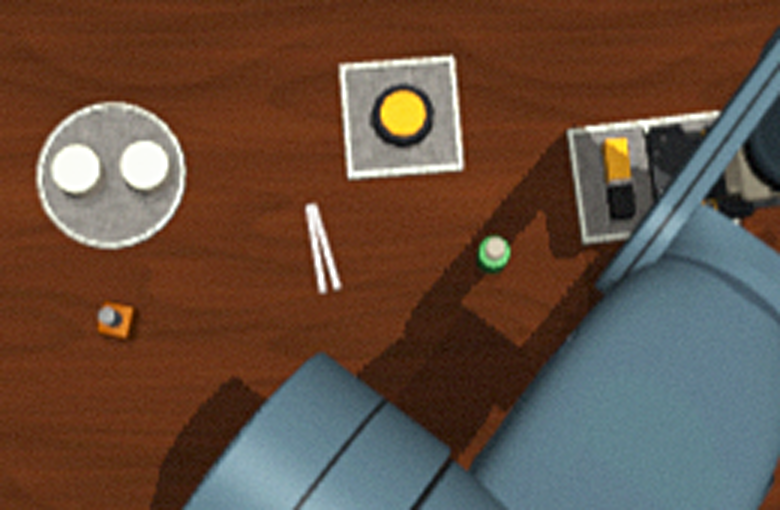

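View pics/scene2.png

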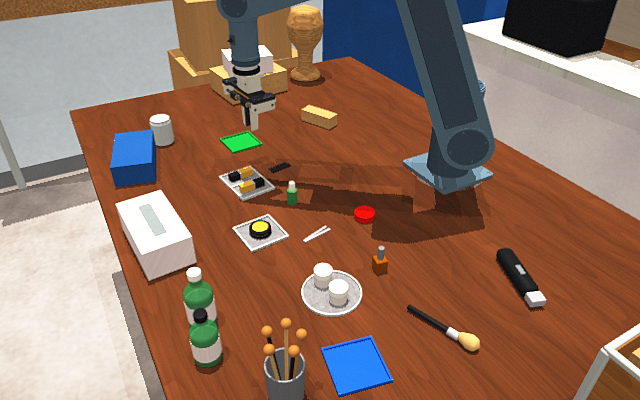

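The top crop shows both jars in the round tray (75,168) and (144,165), the compact in the middle of the square tray (402,113), and lipstick a in its bay. The scene view shows both lipsticks in separate bays (240,173) and (250,185), with both bottles still in place. I'll check the second lipstick by number, then hand in.

Run:
```python
from h import *
p,d=cams.read_camera("scene")
for r in trace("scene","lipstick_b"):
    c=cloud("scene",r["region"],d); c=c[(c[:,2]>.019)]; 
    if len(c)>8: print(round(r["p"],2),len(c),cv2.minAreaRect(c[:,:2].astype(np.float32)),np.percentile(c[:,2],[10,50,90]).round(4))
```

```text
0.75 96 ((0.5973328351974487, -0.2685486078262329), (0.07372601330280304, 0.023815365508198738), 8.837108612060547) [0.0209 0.0229 0.0251]
0.66 125 ((0.5896121859550476, -0.19986796379089355), (0.07570766657590866, 0.03117140382528305), 7.541100978851318) [0.0203 0.0226 0.0248]
```

```bash
python3 -c "
from rig import close_job; print(close_job())"
```

```text
the job is handed in; nothing more can be done
None
```

The table is tidied and the job handed in after about 25 s of robot time: both jars stand in the round tray, the compact lies in the middle of the square tray (about 4 mm off centre), one lipstick lies lengthwise in each bay, and both bottles were left alone.

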